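# Pull a push-on knob off a 3D printer's control box

### The arm

A 6-joint arm with a two-finger parallel gripper is mounted at the origin on the work surface. World frame = base frame: x ahead of the robot, y to its left, z up, the work surface at z = 0. Lengths are in mm, angles in degrees, forces in N, time in s.
With the tool pointing down it reaches from about 325 to 775 mm from the base axis. Payload 9.3 kg.
Tool frame: the origin (TCP) lies midway between the tips of the shut fingers; the grasp point (between the pads) lies 19 mm behind it; z points along the fingers, y is the line along which they close (so a half turn about z gives the same grasp; the last joint's range is limited). The gripper opens to 85 mm and grips with 20 to 120 N. Pads are 22 mm wide; open, the fingers measure 114 mm over their backs; the gripper's body (76 mm by 85 mm) begins 54 mm behind the grasp point. The pads swing forward as they close: fully open they stand 13 mm farther back than shut.
Start: joints at [68.606, 14.817, 1.232, 76.415, 0, 81.257], TCP at [120.457, 536.644, 231.279] pointing down, gripper open.
Joint ranges: [-174.27, 174.27], [-52.1, 104.24], [-59.71, 78.15], [-110.17, 111.67], [-87.03, 83.33], [-180, 180]. Speed limits (degrees/s): [127.2, 127.2, 159.86, 180, 180, 180].

### API

Orientations are given as a 3x3 rotation matrix whose columns are the frame's x, y, z axes.
In Python, from cell import ctrl, eyes, workorder gives the robot as it stands.
- The arm moves only by the shell command python3 -m jog 'ROWS' [OPENING] [FORCE]. ROWS is a JSON object of lists of equal length, an entry for each row: "translation": the shift along the tool's x, y, z in mm, a list of three; "rot": the turn, a rotation vector about the tool's x, y, z in rad, a list of three. A call has 1 to 10 rows; each row shifts and turns the commanded pose from where the row before left it, along the tool's axes as they then stand; what a row does not reach is not made up. A row lasts 1/10 s, in which the tool goes at most 50 mm and 8.59 degrees, less where a joint would pass 70% of its speed; a pose out of reach is approached as far as the arm can. A call is refused whole if a number of a shift passes 50 or a number of a turn 0.15, either way. A call with a gripper value outside its range is refused whole. OPENING is the finger opening in mm, from 0 to 85.4, set as the call begins (- or left out, the last holds). The fingers move at their own pace and stop on an object; FORCE is the grip in N (left out, the last holds). Time passes only in rows, so rows that do not move let the fingers close. It gives the time, the measured TCP pose, the force, the opening and the grip force at its end, in the units of the state.
- ctrl.get_state(): the state, without advancing time (a new reading comes with each control period).
- eyes.get_image(name): name is "scene" or "top" or "wrist"; returns the picture (480x640x3 uint8, red, green, blue); there is no depth.
- eyes.camera_params(name): a dict with "K" (3x3 intrinsics, pixels), "R" (3x3) and "t" (3): a world point X has camera coordinates R X + t; the wrist camera has in their place "T_tool_cam" (4x4, takes a point from camera to tool coordinates, whose origin is the TCP and whose axes are the flange's). Camera axes: x right, y down, z forward; pixel columns grow to the right and rows downward; lengths in mm; the calibration is good to about 2 mm. A picture is of the moment at which its call begins: read the wrist's pose just before it. camera_params takes no time and is no camera call.
- workorder.finish_job(): hands the job in; it is judged then, once.
The state is a dict: "clock": time; "q": joint angles; "joint_vel": joint speeds; "effort": joint torques, N m; "tcp_pos": TCP position; "ee_rot": TCP orientation; "ft_force": force on the tool from outside, world axes, zero at the start; "torque": the same for the moment, N m; "finger_gap": opening from 0.0 (shut) to 1.0 (fully open); "grip_force": force on a finger pad.
Only numpy, scipy, OpenCV 4.12 (cv2) and the standard library are available. Lean on these libraries where they do the work, as an engineer would, in place of code of your own. Each camera call takes 0.05 s, during which the arm holds its last target. There are 200 camera calls.

### The job

The square-headed knob on the 3D printer's control box has to come off. Pick up the forked puller standing on the bench, slide its prongs under the head of the square knob and pull straight up until the knob pops off its post, then stand the puller upright in the parts tray so that the knob ends up in the tray too. Do not touch the square knob with the gripper, and leave the round knob where it is.

Things in the scene. Friction and masses are not known exactly. Their poses are not given: they have to be found in the camera images.
- knob_square: The knob to pull: dark plastic mushroom, square head 66x66x16 mm on a square neck 20x20 mm, 32 mm tall; 50 g. Pushed on a 26 mm tall post on top of the control box. Origin: centre of the neck's foot, on the box top; z up, x along the head's side, away from the robot. Hook it along +x (path clear). Sprung noses hold it with 7 to 12 N and let go within 6 mm of lift; clear of the post after 26 mm.
- knob_round: Bystander, leave on its post: same dark plastic, neck and height, but a round head, 66 mm across. Origin: centre of the neck's foot. Stands with the square knob in a row of three places 90 mm apart (the third has a fixed dial, 40 mm across, 30 mm high) on the control box: low dark box 130x310 mm, top at 40 mm, row along its length, turned up to 15 degrees.
- puller: Dark plastic C-shaped puller, 140 g, stands on its fork. Origin: fork's underside, below the handle; x to the prong tips, z up. Fork 6 mm thick, 54 wide; slot 38 wide from x=-20 to the open tips at +46; lips 4 high on the tips from +40. Spine behind, x=-58 to -44. Upper arm at z=62 to 72; on it the handle, 32 (x) by 18 (y), z=72 to 122: grip across y at z=102. Handle is right above a hooked knob.
- tray: Parts tray, fixed to the bench: shallow open white plastic box, 190 mm (its x) by 160 mm (its y) outside, 18 mm high, walls and floor 4 mm. Origin: centre of its underside. The puller fits with its x along the tray's x; a knob hanging on the fork comes to stand on the tray's floor in the slot as the fork goes down.
Mind the look-alikes: they are no part of the job. What is shaped like the puller but pink or yellow is not meant.

How it is judged (in metres and radians):
On the way:
1. the square knob is off its post: carried on the puller, upright within 20 degrees, its underside more than 75 mm above the bench (height (world z) of knob_square above 0.075 m and contact force between puller and knob_square above 0.1 N and angle between knob_square's own z axis and vertical below 0.35 rad), for 0.2 s.
At the end, for the whole second after the job is handed in: Puller upright in the tray (10 degrees, underside under 18 mm above the tray's), square knob in the tray (origin under 45 mm above the tray's), both origins within 88 mm along x and 73 mm along y of the tray's centre, both at rest; round knob within 10 mm of its start (x of knob_square in the frame of tray between -0.088 and 0.088 m and y of knob_square in the frame of tray between -0.073 and 0.073 m and z of knob_square in the frame of tray below 0.045 m and x of puller in the frame of tray between -0.088 and 0.088 m and y of puller in the frame of tray between -0.073 and 0.073 m and z of puller in the frame of tray below 0.018 m and angle between puller's own z axis and vertical below 0.175 rad and linear speed of each of knob_square, puller below 0.03 m/s and distance of knob_round from where it was at the start of the episode below 0.01 m); the robot touches nothing.
It fails at once if the gripper's fingers press on the square knob with more than 1 N (contact force between the fingers and knob_square above 1 N).
It fails at once if the round knob is moved more than 10 mm (distance of knob_round from where it was at the start of the episode above 0.01 m).
It also fails if it takes over 59 s, if anything falls off the work surface, if the arm or the gripper's body presses on something with over 40 N, if the wrist force passes 120 N, or if a joint passes its speed limit or range.

## Working session

There is one attempt and no reset: what is moved stays moved. The work goes in short steps, Python scripts to look and compute and a shell command to move; the robot and the scene stay as the last step left them, time stands still between calls to the robot, and variables do not carry over. Pictures are saved under pics/ and viewed, at most 10 in all, crops included, and the job is handed in when it is done.

```bash
ls; mkdir -p pics; python3 - <<'E'
from cell import ctrl, eyes
import cv2, numpy as np
s=ctrl.get_state(); print(s)
for n in("top","scene"):
    cv2.imwrite(f"pics/{n}0.png",eyes.get_image(n)[:,:,::-1]); p=eyes.camera_params(n); print(n,p)
print(eyes.camera_params("wrist"))
E
```

```text
pics
{'clock': 0.0, 'q': array([6.86061780e+01, 1.48523175e+01, 1.18979707e+00, 7.64151802e+01,
       1.86818493e-03, 8.12575666e+01]), 'joint_vel': array([-0.02077419,  0.04174187,  0.01638506, -0.00806304,  0.1467442 ,
        0.02347814]), 'effort': array([ 6.78580927e-04, -5.55642772e+01,  3.44524062e+01,  1.36709897e-02,
       -1.16258170e-04, -2.86389570e-05]), 'tcp_pos': array([120.34615894, 536.39253928, 230.65167693]), 'ee_rot': array([[-9.75720649e-01,  2.19018125e-01, -5.25044072e-04],
       [ 2.19018625e-01,  9.75719877e-01, -1.25079370e-03],
       [ 2.38349445e-04, -1.33541968e-03, -9.99999080e-01]]), 'ft_force': array([-0.36724988, -0.10817274,  0.22484682]), 'torque': array([ 0.00275806,  0.00429007, -0.0295825 ]), 'grip_force': 0.0, 'finger_gap': 1.0025805281686735}
top {'K': array([[515.07128054,   0.        , 312.26101023],
       [  0.        , 515.07128054, 234.95867219],
       [  0.        ,   0.        ,   1.        ]]), 'R': array([[-0.01973236, -0.99979328,  0.00490235],
       [-0.98175771,  0.0184485 , -0.18923914],
       [ 0.18910958, -0.00854706, -0.
[... 265 characters left out ...]
 0.91825016, -0.00190983],
       [ 0.72254843,  0.31031481, -0.61776087],
       [-0.56666637, -0.24601091, -0.7863637 ]]), 't': array([ 224.96439358, -296.76965283, 1755.50068451])}
{'K': array([[398.7786017 ,   0.        , 322.80073138],
       [  0.        , 398.7786017 , 238.66840601],
       [  0.        ,   0.        ,   1.        ]]), 'T_tool_cam': array([[-1.15690351e-03, -9.56386816e-01, -2.92100872e-01,
         7.52848833e+01],
       [ 9.99999329e-01, -1.09136641e-03, -3.87312399e-04,
        -5.43822955e-01],
       [ 5.16313940e-05, -2.92101124e-01,  9.56387438e-01,
        -1.42855521e+02],
       [ 0.00000000e+00,  0.00000000e+00,  0.00000000e+00,
         1.00000000e+00]])}
```

View pics/top0.png

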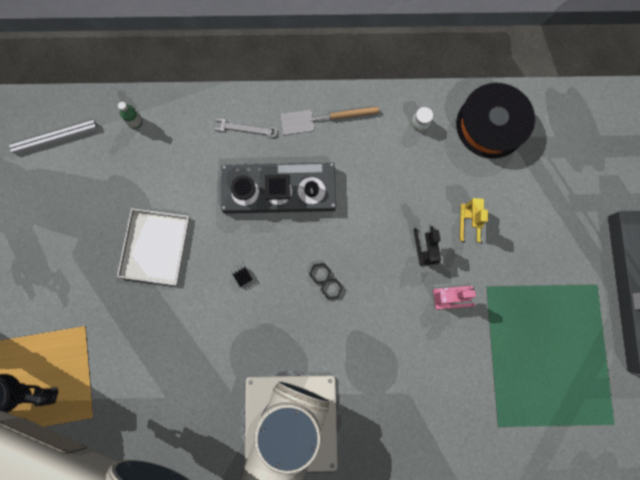

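View pics/scene0.png

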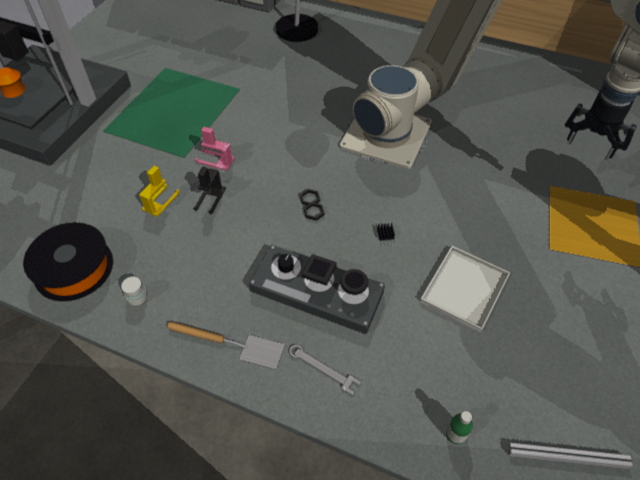

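The top view shows the control box around (278,187), with the round knob at (243,187), the square knob at (277,187) and the dial at (312,188). The black puller is near (428,246) and the tray near (155,247). The scene view shows the same layout. Next I'll enlarge the relevant areas and work out rough positions.

```bash
cat > h.py <<'E'
from cell import ctrl, eyes
import cv2, numpy as np
def ray(name,px,st=None):
    """origin and direction (world) of pixel rays"""
    p=eyes.camera_params(name); px=np.atleast_2d(px).astype(float)
    d=np.c_[px,np.ones(len(px))]@np.linalg.inv(p["K"]).T
    if name=="wrist":
        T=p["T_tool_cam"]; R=st["ee_rot"]@T[:3,:3]; o=st["ee_rot"]@T[:3,3]+st["tcp_pos"]
    else:
        R=p["R"].T; o=-R@p["t"]
    return o,d@R.T
def plane(name,px,z,st=None):
    o,d=ray(name,px,st); return o+d*((z-o[2])/d[:,2])[:,None]
def proj(name,X,st=None):
    p=eyes.camera_params(name); X=np.atleast_2d(X)
    if name=="wrist":
        T=p["T_tool_cam"]; R=st["ee_rot"]@T[:3,:3]; o=st["ee_rot"]@T[:3,3]+st["tcp_pos"]; c=(X-o)@R
    else: c=X@p["R"].T+p["t"]
    c=c@p["K"].T; return c[:,:2]/c[:,2:]
E
python3 - <<'E'
from h import *
np.set_printoptions(precision=1,suppress=True)
t=cv2.imread("pics/top0.png"); s=cv2.imread("pics/scene0.png")
crops=[t[210:285,395:495],t[150:225,210:345][:, :],s[150:225,140:240],s[235:335,235:390]]
cv2.imwrite("pics/mos.png",np.vstack([np.hstack([cv2.resize(c,(400,300),interpolation=cv2.INTER_CUBIC) for c in crops[i:i+2]]) for i in(0,2)]))
# tray: white mask
hsv=cv2.cvtColor(t,cv2.COLOR_BGR2HSV)
m=((hsv[...,2]>150)&(hsv[...,1]<40)).astype(np.uint8); m[:,:100]=0;m[:,210:]=0;m[:200]=0;m[300:]=0
c=max(cv2.findContours(m,0,2)[0],key=cv2.contourArea); 
P=plane("top",c[:,0],18)[:,:2].astype(np.float32); print("tray",cv2.minAreaRect(P))
print("rough", plane("top",[[277,187],[243,187],[312,188]],72), plane("top",[[436,235]],122),plane("top",[[220,162],[336,164],[334,209],[221,211]],40))
E
```

```text
tray ((462.397216796875, 360.550048828125), (150.4010772705078, 191.4925537109375), 80.81432342529297)
rough [[604.5  27.4  72. ]
 [606.2 117.2  72. ]
 [600.1 -65.1  72. ]] [[ 458.  -372.5  122. ]] [[ 687.6  184.6   40. ]
 [ 676.2 -132.4   40. ]
 [ 549.7 -123.4   40. ]
 [ 549.8  180.    40. ]]
```

View pics/mos.png

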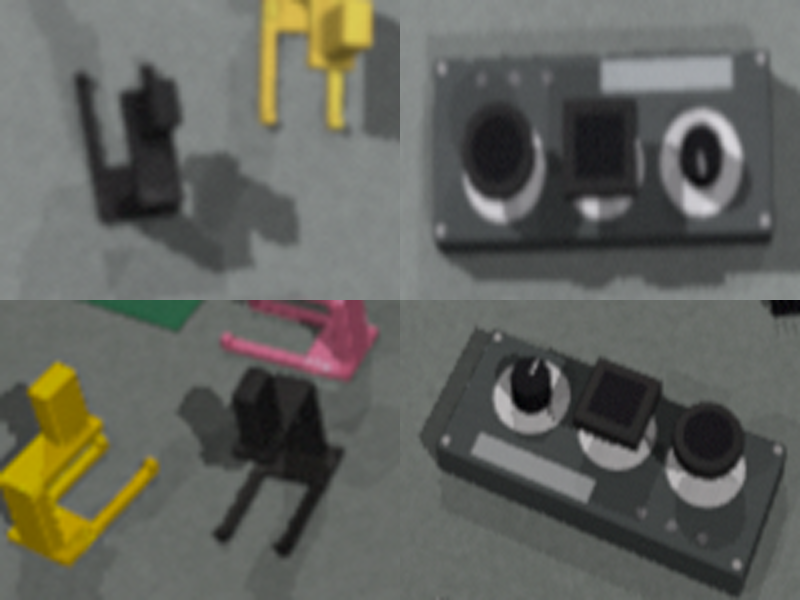

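The mosaic shows the puller with its prongs pointing to the world's +x, turned slightly toward +y. The row runs round knob, square knob, dial along y. I'll bring the wrist camera over the puller for an accurate measurement.

```bash
python3 -m jog '{"translation":[[-37,-16,0],[-37,-16,0],[-37,-16,0],[-37,-16,0],[-37,-16,0],[-37,-16,0],[-37,-16,0],[-37,-16,0],[-37,-16,0],[-37,-16,0]],"rot":[[0,0,0],[0,0,0],[0,0,0],[0,0,0],[0,0,0],[0,0,0],[0,0,0],[0,0,0],[0,0,0],[0,0,0]]}' 85 20
python3 -m jog '{"translation":[[-10,-45,0],[-10,-45,0],[-10,-45,0],[-10,-45,0],[-10,-45,0],[-10,-45,0],[-10,-45,0],[-10,-45,0],[-10,-45,0],[-10,-45,0]],"rot":[[0,0,0],[0,0,0],[0,0,0],[0,0,0],[0,0,0],[0,0,0],[0,0,0],[0,0,0],[0,0,0],[0,0,0]]}'
python3 -m jog '{"translation":[[-10,-45,0],[-10,-45,0],[-10,-45,0],[-10,-45,0],[0,0,0],[0,0,0],[0,0,0],[0,0,0]],"rot":[[0,0,0],[0,0,0],[0,0,0],[0,0,0],[0,0,-0.13],[0,0,-0.13],[0,0,-0.13],[0,0,0]]}'
python3 - <<'E'
from h import *
import pickle
s=ctrl.get_state(); im=eyes.get_image("wrist"); cv2.imwrite("pics/w1.png",im[:,:,::-1]); pickle.dump(s,open("w1.pkl","wb")); print(s["tcp_pos"],s["q"],s["ee_rot"][:,0])
E
```

```text
clock: 1.1
tcp_pos: [447.5, 298.2, 231.0]
ee_rot: [[-0.976, 0.219, -0.0], [0.219, 0.976, -0.0], [0.0, -0.0, -1.0]]
ft_force: [-0.6, 1.1, 0.8]
finger_gap: 0.993
grip_force: 0.0
clock: 2.1
tcp_pos: [444.9, -163.3, 231.2]
ee_rot: [[-0.976, 0.219, -0.0], [0.219, 0.976, 0.0], [0.0, 0.0, -1.0]]
ft_force: [0.8, 0.8, -1.0]
finger_gap: 0.995
grip_force: 0.0
clock: 2.9
tcp_pos: [444.8, -346.0, 230.8]
ee_rot: [[-0.985, -0.17, -0.001], [-0.17, 0.985, 0.001], [0.001, 0.001, -1.0]]
ft_force: [0.0, 0.1, 0.3]
finger_gap: 0.998
grip_force: 0.0
[ 444.84966555 -345.95483987  230.77008419] [-4.64024458e+01  1.61989089e+01  3.08796192e+00  7.69488940e+01
 -1.13129099e-03 -5.61838377e+01] [-9.85462905e-01 -1.69889689e-01  5.97657045e-04]
```

View pics/w1.png

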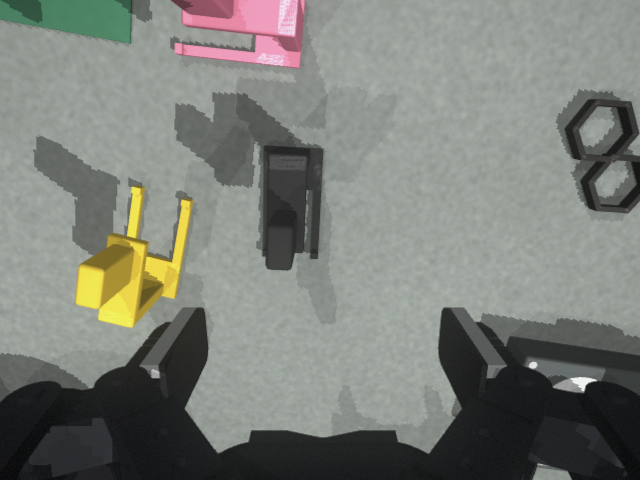

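The wrist view shows the black puller: fork rear edge near (263–323,147), right prong tip near (318,258), and handle top near (280,250), with the prongs pointing image-down (+x). I'll stretch the contrast to pick out the edges.

```bash
python3 - <<'E'
from h import *
c=cv2.imread("pics/w1.png")[135:285,240:340].astype(float)
c=np.clip((c-10)*3.2,0,255).astype(np.uint8)
cv2.imwrite("pics/w1c.png",cv2.resize(c,(400,600),interpolation=cv2.INTER_NEAREST))
E
```

```text
(no output)
```

View pics/w1c.png

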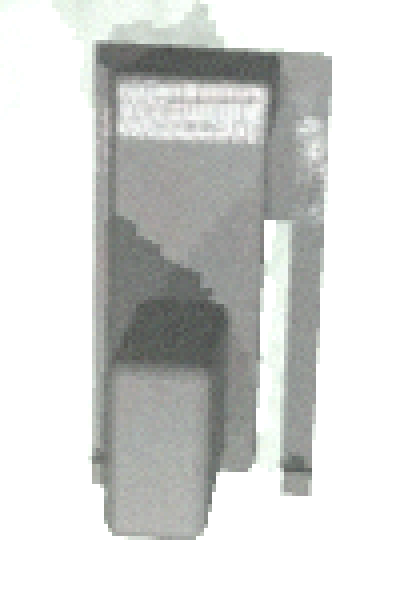

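The crop shows the handle top face with corners at about (268,226), (293,226), (291,269) and (267,269). The fork's rear corners are at (264,146) and (323,149), and the right tip is at (317,258).

```bash
python3 - <<'E'
from h import *
import pickle
np.set_printoptions(precision=1,suppress=True)
s=pickle.load(open("w1.pkl","rb"))
H=plane("wrist",[[268,226.5],[293,226.5],[291.5,269],[267,269]],122,s); print(H,H.mean(0), "len",np.linalg.norm(H[1]-H[0]),np.linalg.norm(H[2]-H[1]))
F=plane("wrist",[[264,145.5],[322.7,148.7],[319,252]],6,s); print(F)
v=F[2]-F[1]; print("prong len/yaw",np.linalg.norm(v),np.degrees(np.arctan2(v[1],v[0])))
v=F[1]-F[0]; print("rear w/yaw",np.linalg.norm(v),np.degrees(np.arctan2(-v[0],v[1])))
for a,b in((0,3),(1,2)):
    v=H[b]-H[a]; print("handle yaw",np.degrees(np.arctan2(v[1],v[0])))
print("tool x yaw",np.degrees(np.arctan2(*s["ee_rot"][[1,0],0])))
R=F[:2].mean(0)
for y in(7,9,10,11):
    y=np.radians(y); print(np.degrees(y),"origin from fork",R+58*np.array([np.cos(y),np.sin(y),0]))
E
```

```text
[[ 444.1 -382.6  122. ]
 [ 441.3 -366.5  122. ]
 [ 470.9 -363.2  122. ]
 [ 473.7 -379.5  122. ]] [ 457.5 -372.9  122. ] len 16.34008063737507 29.775660904675888
[[ 403.6 -406.8    6. ]
 [ 397.5 -354.3    6. ]
 [ 495.  -341.3    6. ]]
prong len/yaw 98.45629273516647 7.613834515333844
rear w/yaw 52.888932850787164 6.660933433697066
handle yaw 6.123750102024516
handle yaw 6.518306340179805
tool x yaw -170.21859281012354
7.0 origin from fork [ 458.1 -373.5    6. ]
9.0 origin from fork [ 457.8 -371.5    6. ]
10.0 origin from fork [ 457.6 -370.5    6. ]
11.0 origin from fork [ 457.5 -369.5    6. ]
```

```bash
python3 -m jog '{"translation":[[0,0,0],[-5,-14,0],[-5,-14,0],[0,0,25],[0,0,25],[0,0,25],[0,0,25],[0,0,25],[0,0,20],[0,0,0]],"rot":[[0,0,0.049],[0,0,0],[0,0,0],[0,0,0],[0,0,0],[0,0,0],[0,0,0],[0,0,0],[0,0,0],[0,0,0]]}' 50
python3 -m jog '{"translation":[[0,0,3],[0,0,0],[0,0,0],[0,0,0],[0,0,0],[0,0,0],[0,0,0],[0,0,0],[0,0,0],[0,0,0]],"rot":[[0,0,0],[0,0,0],[0,0,0],[0,0,0],[0,0,0],[0,0,0],[0,0,0],[0,0,0],[0,0,0],[0,0,0]]}' 0 80
```

```text
clock: 3.95
tcp_pos: [457.3, -371.1, 83.7]
ee_rot: [[-0.993, -0.117, -0.003], [-0.117, 0.993, 0.004], [0.003, 0.004, -1.0]]
ft_force: [-0.6, 0.4, -0.2]
finger_gap: 0.587
grip_force: 0.0
clock: 4.95
tcp_pos: [458.8, -372.9, 84.3]
ee_rot: [[-0.993, -0.12, 0.001], [-0.12, 0.993, -0.001], [-0.001, -0.001, -1.0]]
ft_force: [1.2, 0.5, 6.5]
finger_gap: 0.199
grip_force: 79.0
```

Gripped: the opening is about 17 mm on the 18 mm handle, at 79 N. I'll lift and look at the knobs from the side, where the held puller doesn't hide them.

```bash
python3 -m jog '{"translation":[[0,0,-15],[0,0,-40],[0,0,-40],[0,0,-40],[0,0,-31],[0,0,0]],"rot":[[0,0,0],[0,0,0],[0,0,0],[0,0,0],[0,0,0],[0,0,0]]}'
python3 -m jog '{"translation":[[-25,22,0],[-25,22,0],[-25,22,0],[-25,22,0],[-25,22,0],[-25,22,0],[-25,22,0],[-25,22,0],[-25,22,0],[-25,22,0]],"rot":[[0,0,0],[0,0,0],[0,0,0],[0,0,0],[0,0,0],[0,0,0],[0,0,0],[0,0,0],[0,0,0],[0,0,0]]}'
python3 -m jog '{"translation":[[0,0,0],[0,0,0],[0,0,0]],"rot":[[0,0,0],[0,0,0],[0,0,0]]}'
python3 - <<'E'
from h import *
import pickle
s=ctrl.get_state(); im=eyes.get_image("wrist"); cv2.imwrite("pics/w2.png",im[:,:,::-1]); pickle.dump(s,open("w2.pkl","wb")); print(s["tcp_pos"],s["q"],s["ee_rot"][:,0])
E
```

```text
clock: 5.55
tcp_pos: [459.2, -373.4, 253.9]
ee_rot: [[-0.993, -0.12, 0.005], [-0.12, 0.993, -0.005], [-0.004, -0.006, -1.0]]
ft_force: [0.6, 0.3, -1.6]
finger_gap: 0.199
grip_force: 78.6
clock: 6.55
tcp_pos: [680.7, -122.9, 248.0]
ee_rot: [[-0.993, -0.12, -0.002], [-0.12, 0.993, 0.0], [0.002, 0.001, -1.0]]
ft_force: [0.8, -1.0, -0.3]
finger_gap: 0.199
grip_force: 78.4
clock: 6.85
tcp_pos: [679.7, -124.5, 248.6]
ee_rot: [[-0.993, -0.12, -0.001], [-0.12, 0.993, 0.0], [0.001, 0.0, -1.0]]
ft_force: [-0.5, -0.9, -1.8]
finger_gap: 0.202
grip_force: 78.4
[ 679.6535616  -124.51162385  248.58803222] [-1.73238993e+01  2.94101868e+01  2.63690259e+01  8.70286059e+01
 -1.57120435e-02 -2.41893115e+01] [-0.9928289  -0.11953774  0.00122311]
```

View pics/w2.png

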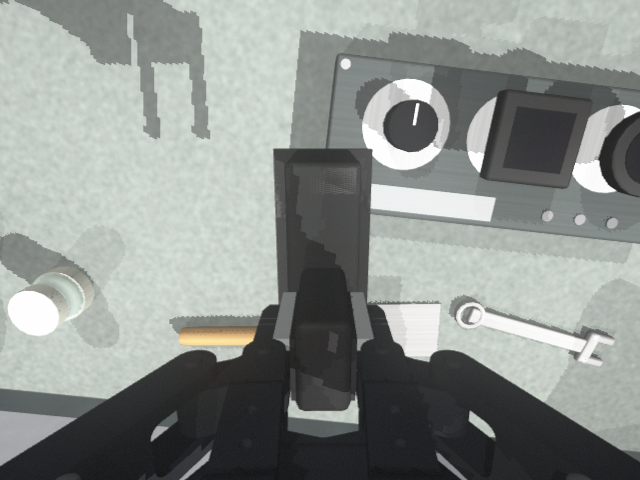

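The knob row is clear: the dial is at (410,125), the square head spans about (482–592, 90–188), and the round knob sits at the right edge. I'll zoom in on the square head.

```bash
python3 - <<'E'
from h import *
c=cv2.imread("pics/w2.png")[75:205,465:605].astype(float)
c=np.clip(c*2.2,0,255).astype(np.uint8)
cv2.imwrite("pics/w2c.png",cv2.resize(c,None,fx=4,fy=4,interpolation=cv2.INTER_NEAREST))
E
```

```text
(no output)
```

View pics/w2c.png

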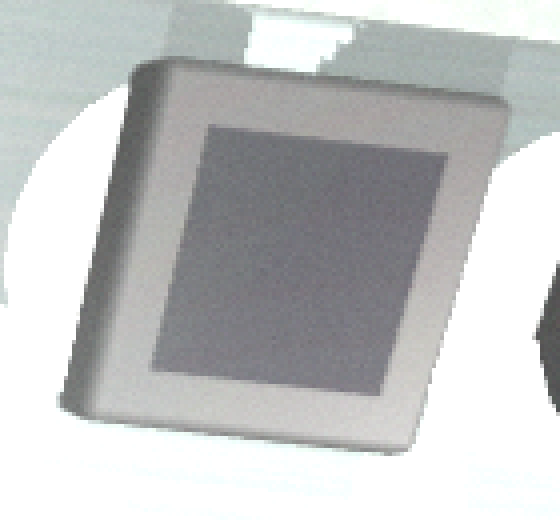

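The inner inlay's corners are sharp in this crop: (208,124), (448,153), (383,396) and (152,370). I'll use those for the centre and yaw.

```bash
python3 - <<'E'
from h import *
import pickle
np.set_printoptions(precision=1,suppress=True)
s=pickle.load(open("w2.pkl","rb"))
f=lambda c:np.array(c)/4+[465,75]
for n,c in(("inlay",[(208,124),(448,153),(383,396),(152,370)]),("outer",[(165,58),(512,99),(412,456),(80,418)])):
    P=plane("wrist",f(c),72,s); d=lambda i,j:P[j]-P[i]
    print(n,P[:,:2].tolist(),P.mean(0),[round(float(np.linalg.norm(d(i,(i+1)%4))),1) for i in range(4)])
    for i,j in((0,3),(1,2)): v=d(i,j); print("xyaw",np.degrees(np.arctan2(v[1],v[0])))
    for i,j in((0,1),(3,2)): v=d(i,j); print("yyaw",np.degrees(np.arctan2(-v[0],v[1])))
# first-look cross-check: inlay/head centre by triangulating top0 and scene0
o1,a=ray("top",[[277,187]]);o2,b=ray("scene",[[320,268]])
k=np.linalg.lstsq(np.c_[a[0],-b[0]],o2-o1,rcond=None)[0]; print("2-view",o1+k[0]*a[0],o2+k[1]*b[0])
g=cv2.cvtColor(cv2.imread("pics/w2.png"),cv2.COLOR_BGR2GRAY)
B=plane("wrist",[[345.5,64]],40,s);print("box screw",B)
D=plane("wrist",[[411,126],[406,124]],70,s);print("dial",D[0],plane("wrist",[[406,124]],40,s))
# box front edge line
print("box edges",plane("wrist",[[342,54],[600,81],[375,210],[600,238]],40,s))
E
```

```text
inlay [[579.2406261384865, 11.931524131444604], [578.9463211633715, 58.83057685621392], [625.3939564681156, 59.94436173851287], [625.8240820638645, 12.900861285374106]] [602.4  35.9  72. ] [46.9, 46.5, 47.0, 46.6]
xyaw 1.1920737252079698
xyaw 1.373653263205359
yyaw 0.3595426910826523
yyaw 0.5238490835275954
outer [[568.7011694121471, 0.8548189814988802], [568.0424030241511, 67.91050202233899], [636.4246917164875, 69.25756922876127], [636.849474302323, 0.9521338443637433]] [602.5  34.7  72. ] [67.1, 68.4, 68.3, 68.1]
xyaw 0.08181754696807457
xyaw 1.1285273711825188
yyaw 0.56286533490048
yyaw 0.3563103799005233
2-view [600.9  26.7  84.2] [600.9  26.7  84.2]
box screw [[ 561.5 -120.3   40. ]]
dial [603.2 -65.   70. ] [[601.9 -63.1  40. ]]
box edges [[ 554.5 -124.1   40. ]
 [ 549.5   89.2   40. ]
 [ 678.7  -77.6   40. ]
 [ 680.2  132.3   40. ]]
```

The wrist gives y≈35 for the head, but the top view and the 90 mm row spacing both give ≈26. That needs resolving before I act, so I'll take a second wrist view from the other side and triangulate.

```bash
python3 -m jog '{"translation":[[-5,39,0],[-5,39,0],[-5,39,0],[-5,39,0],[-5,39,0],[-5,39,0],[-5,39,0],[-5,39,0],[0,0,0],[0,0,0]],"rot":[[0,0,0],[0,0,0],[0,0,0],[0,0,0],[0,0,0],[0,0,0],[0,0,0],[0,0,0],[0,0,0.107],[0,0,0]]}'
python3 -m jog '{"translation":[[0,0,0],[0,0,0]],"rot":[[0,0,0],[0,0,0]]}'
python3 - <<'E'
from h import *
import pickle
s=ctrl.get_state(); im=eyes.get_image("wrist"); cv2.imwrite("pics/w3.png",im[:,:,::-1]); pickle.dump(s,open("w3.pkl","wb")); print(s["tcp_pos"],s["q"],s["ee_rot"][:,0])
t=eyes.get_image("top")[:,:,::-1]; cv2.imwrite("pics/top3.png",t)
c=np.clip(im[40:190,60:260,::-1].astype(float)*2.2,0,255).astype(np.uint8)
d=np.clip(t[150:225,210:345].astype(float)*2.2,0,255).astype(np.uint8)
cv2.imwrite("pics/w3c.png",np.vstack([cv2.resize(c,(600,300)),cv2.resize(d,(540,300))[:, :].copy() if 0 else np.hstack([cv2.resize(d,(540,300),interpolation=cv2.INTER_NEAREST),np.zeros((300,60,3),np.uint8)])]))
E
```

```text
clock: 7.9
tcp_pos: [682.2, 190.7, 249.3]
ee_rot: [[-1.0, -0.012, -0.0], [-0.012, 1.0, -0.0], [0.0, -0.0, -1.0]]
ft_force: [0.9, -0.1, -1.0]
finger_gap: 0.201
grip_force: 78.7
clock: 8.1
tcp_pos: [682.6, 189.0, 249.5]
ee_rot: [[-1.0, -0.014, 0.0], [-0.014, 1.0, -0.0], [-0.0, -0.0, -1.0]]
ft_force: [0.3, -0.7, -1.6]
finger_gap: 0.2
grip_force: 78.7
[682.58321281 189.02170535 249.49996275] [ 8.70319963e+00  3.13715189e+01  2.99144964e+01  8.85332366e+01
 -7.88821418e-03  7.92928544e+00] [-9.99908760e-01 -1.35069387e-02 -1.87377089e-04]
```

View pics/w3c.png

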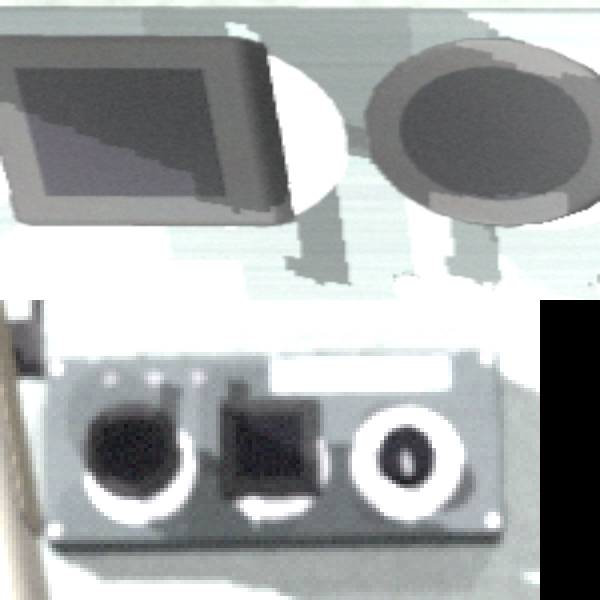

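The second view shows the inlay at about (65–135, 74–137) in full pixels. In the top view its centre is about (277.6,187). Now I'll triangulate.

```bash
python3 - <<'E'
from h import *
import pickle
np.set_printoptions(precision=1,suppress=True)
s2=pickle.load(open("w2.pkl","rb"));s3=pickle.load(open("w3.pkl","rb"))
A=np.array([(208,124),(448,153),(383,396),(152,370)])/4+[465,75]
B=np.array([(14,68),(203,68),(226,195),(45,195)])/[3,2]+[60,40]
def tri(rs):
    M=np.zeros((3,3));v=np.zeros(3)
    for o,d in rs:
        d=d/np.linalg.norm(d);P=np.eye(3)-np.outer(d,d);M+=P;v+=P@o
    X=np.linalg.solve(M,v);return X,[float(np.linalg.norm((np.eye(3)-np.outer(d,d)/(d@d))@(X-o))) for o,d in rs]
o2,d2=ray("wrist",A,s2);o3,d3=ray("wrist",B,s3);P=[]
for i in range(4):
    X,r=tri([(o2,d2[i]),(o3,d3[i])]);P.append(X);print(X,np.round(r,1))
P=np.array(P);print("mean",P.mean(0),[round(float(np.linalg.norm(P[i]-P[i-1])),1) for i in range(4)])
for i,j in((0,3),(1,2)): v=P[j]-P[i]; print("xyaw",np.degrees(np.arctan2(v[1],v[0])))
ot,dt=ray("top",[[277.7,187]]);os,ds=ray("scene",[[320,268]])
X,r=tri([(o2,ray("wrist",[A.mean(0)],s2)[1][0]),(o3,ray("wrist",[B.mean(0)],s3)[1][0]),(ot,dt[0]),(os,ds[0])]);print("4 views",X,np.round(r,1))
print("planes 72:",plane("wrist",[B.mean(0)],72,s3),plane("top",[[277.7,187]],72),plane("scene",[[320,268]],72))
E
```

```text
[580.5   4.5  88.2] [0.1 0.1]
[580.1  49.   88.1] [0.2 0.2]
[623.9  49.5  89.2] [0.4 0.4]
[624.4   4.9  89.2] [0.4 0.4]
mean [602.2  27.   88.7] [43.9, 44.6, 43.8, 44.5]
xyaw 0.6260629480681882
xyaw 0.5447315613896915
4 views [601.5  26.4  86.4] [1.6 0.5 2.  1.1]
planes 72: [[601.2  18.1  72. ]] [[604.5  25.5  72. ]] [[593.3  23.5  72. ]]
```

All views agree the head top is at z≈88, so the neck itself is 32 mm tall and the head's underside is at z≈72. The knob centre is (602, 26.5) with yaw ≈0.6°. I'll stage the puller in front of the knob with the fork underside at z≈52.

```bash
python3 -m jog '{"translation":[[32.5,-26.6,0],[32.5,-26.6,0],[32.5,-26.6,0],[32.5,-26.6,0],[32.5,-26.6,0],[32.5,-26.6,0],[0,0,0],[0,0,30],[0,0,30],[0,0,30]],"rot":[[0,0,0],[0,0,0],[0,0,0],[0,0,0],[0,0,0],[0,0,0],[0,0,0],[0,0,0],[0,0,0],[0,0,0]]}'
python3 -m jog '{"translation":[[0,0,23],[0,0,0],[0,0,0],[0,0,0]],"rot":[[0,0,0],[0,0,0],[0,0,0],[0,0,0]]}'
python3 - <<'E'
from h import *
s=ctrl.get_state(); print(s["tcp_pos"],s["ee_rot"])
a=eyes.get_image("scene")[180:330,230:400,::-1]; t=eyes.get_image("top")[150:300,200:370,::-1]
f=lambda c:cv2.resize(np.clip(c.astype(float)*2,0,255).astype(np.uint8),(400,353),interpolation=cv2.INTER_CUBIC)
cv2.imwrite("pics/stage.png",np.hstack([f(a),f(t)]))
E
```

```text
clock: 9.2
tcp_pos: [489.9, 27.9, 158.7]
ee_rot: [[-1.0, -0.013, 0.002], [-0.013, 1.0, -0.0], [-0.002, -0.0, -1.0]]
ft_force: [0.2, 0.0, -1.7]
finger_gap: 0.202
grip_force: 79.0
clock: 9.6
tcp_pos: [490.5, 28.2, 137.7]
ee_rot: [[-1.0, -0.013, 0.002], [-0.013, 1.0, -0.0], [-0.002, -0.0, -1.0]]
ft_force: [0.0, 0.7, -1.0]
finger_gap: 0.201
grip_force: 78.8
[490.54217151  28.16509398 137.70967657] [[-9.99909854e-01 -1.32442037e-02  2.20802184e-03]
 [-1.32447000e-02  9.99912263e-01 -2.10304437e-04]
 [-2.20504280e-03 -2.39530065e-04 -9.99997540e-01]]
```

View pics/stage.png

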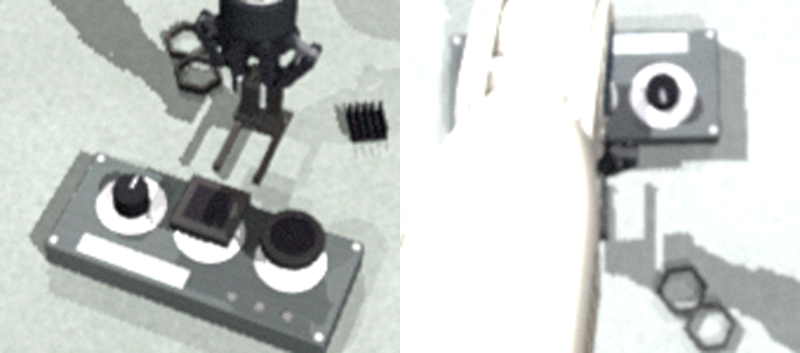

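The scene half shows the fork level, lined up with the square knob and clear of the box. I'll slide it in along +x and watch the force.

```bash
python3 -m jog '{"translation":[[-12,-1.5,1],[-12,0,0],[-12,0,0],[-12,0,0],[-8,0,0],[-8,0,0],[0,0,0]],"rot":[[0,0,0],[0,0,0],[0,0,0],[0,0,0],[0,0,0],[0,0,0],[0,0,0]]}'
python3 -m jog '{"translation":[[-8,0,0],[-8,0,0],[-8,0,0],[-8,0,0],[-8,0,0],[-7,0,0],[0,0,0],[0,0,0]],"rot":[[0,0,0],[0,0,0],[0,0,0],[0,0,0],[0,0,0],[0,0,0],[0,0,0],[0,0,0]]}'
```

```text
clock: 10.4
tcp_pos: [554.5, 27.6, 135.0]
ee_rot: [[-1.0, -0.013, -0.0], [-0.013, 1.0, -0.0], [0.0, -0.0, -1.0]]
ft_force: [-0.4, 0.1, -1.0]
finger_gap: 0.201
grip_force: 78.8
clock: 11.2
tcp_pos: [600.5, 28.3, 135.1]
ee_rot: [[-1.0, -0.013, -0.001], [-0.013, 1.0, 0.0], [0.0, 0.0, -1.0]]
ft_force: [-0.9, 0.5, -2.2]
finger_gap: 0.2
grip_force: 78.8
```

```bash
python3 -m jog '{"translation":[[0,0,-4],[0,0,-4],[0,0,-4],[0,0,-2],[0,0,-2],[0,0,0]],"rot":[[0,0,0],[0,0,0],[0,0,0],[0,0,0],[0,0,0],[0,0,0]]}'
python3 -m jog '{"translation":[[0,0,-2],[0,0,-2],[0,0,-2],[0,0,-2],[0,0,-2],[0,0,0]],"rot":[[0,0,0],[0,0,0],[0,0,0],[0,0,0],[0,0,0],[0,0,0]]}'
```

```text
clock: 11.8
tcp_pos: [600.6, 28.3, 151.5]
ee_rot: [[-1.0, -0.013, 0.0], [-0.013, 1.0, -0.0], [-0.0, -0.0, -1.0]]
ft_force: [-0.0, -0.1, -1.6]
finger_gap: 0.199
grip_force: 78.7
clock: 12.4
tcp_pos: [601.2, 28.2, 162.5]
ee_rot: [[-1.0, -0.013, 0.002], [-0.013, 1.0, -0.0], [-0.002, -0.0, -1.0]]
ft_force: [0.3, -0.1, -0.7]
finger_gap: 0.197
grip_force: 80.5
```

```bash
python3 -m jog '{"translation":[[0,0,-5],[0,0,-8],[0,0,-8],[0,0,-8],[0,0,-8],[0,0,-8],[0,0,0],[0,0,0]],"rot":[[0,0,0],[0,0,0],[0,0,0],[0,0,0],[0,0,0],[0,0,0],[0,0,0],[0,0,0]]}'
python3 - <<'E'
from h import *
a=eyes.get_image("scene")[150:330,230:400,::-1]; w=eyes.get_image("wrist")[:,:,::-1]
f=lambda c,s:cv2.resize(np.clip(c.astype(float)*2,0,255).astype(np.uint8),s,interpolation=cv2.INTER_CUBIC)
cv2.imwrite("pics/lift.png",np.hstack([f(a,(420,445)),f(w[:,140:500],(330,445))]))
E
```

```text
clock: 13.2
tcp_pos: [600.6, 28.3, 206.3]
ee_rot: [[-1.0, -0.013, 0.0], [-0.013, 1.0, -0.0], [-0.0, -0.0, -1.0]]
ft_force: [0.5, 0.1, -2.2]
finger_gap: 0.201
grip_force: 80.5
```

View pics/lift.png

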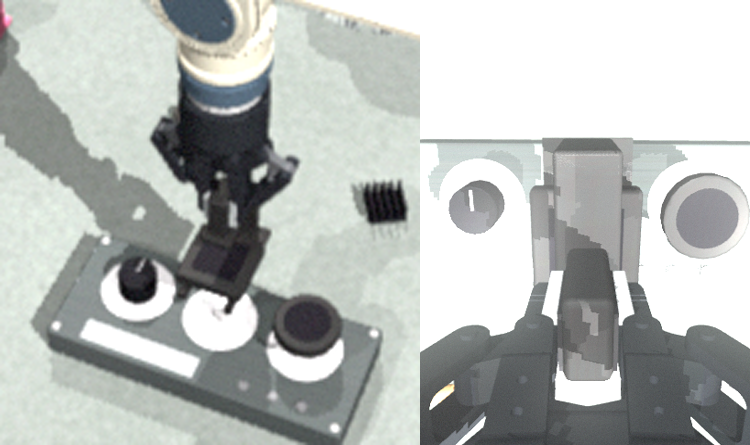

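The left half shows the knob hanging level on the fork at about (220,255), with its post bare. The round knob is still in place at (305,320). Next I'll raise it and carry it gently over to the tray.

```bash
python3 -m jog '{"translation":[[0,0,-8],[0,0,-12],[0,0,-12],[0,0,-8],[2,5,0],[4,10,0],[6,16,0],[7.1,18.5,0],[7.1,18.5,0],[7.1,18.5,0]],"rot":[[0,0,0],[0,0,0],[0,0,0],[0,0,0],[0,0,0],[0,0,0],[0,0,0],[0,0,0],[0,0,0],[0,0,0]]}'
python3 -m jog '{"translation":[[7.6,19.7,0],[7.6,19.7,0],[7.6,19.7,0],[7.6,19.7,0],[7.6,19.7,0],[7.6,19.7,0],[7.6,19.7,0],[7.6,19.7,0],[7.6,19.7,0],[7.6,19.7,0]],"rot":[[0,0,0],[0,0,0],[0,0,0],[0,0,0],[0,0,0],[0,0,0],[0,0,0],[0,0,0],[0,0,0],[0,0,0]]}'
python3 -m jog '{"translation":[[7,18,0],[6,15,0],[4,11,0],[2,5.3,0],[0,0,0],[0,0,0],[0,0,0],[0,0,0],[0,0,0],[0,0,0]],"rot":[[0,0,0],[0,0,0],[0,0,0],[0,0,0],[0,0,0.04],[0,0,0.05],[0,0,0.05],[0,0,0.03],[0,0,0],[0,0,0]]}'
python3 - <<'E'
from h import *
s=ctrl.get_state(); print(s["tcp_pos"],s["q"])
# tray recheck from the scene camera, rim at z=18
im=cv2.cvtColor(cv2.imread("pics/scene0.png"),cv2.COLOR_BGR2HSV)
m=((im[...,2]>130)&(im[...,1]<40)).astype(np.uint8); m[:,:410]=0;m[:,525:]=0;m[:235]=0;m[335:]=0
c=max(cv2.findContours(m,0,2)[0],key=cv2.contourArea); print(cv2.minAreaRect(plane("scene",c[:,0],18)[:,:2].astype(np.float32)))
E
```

```text
clock: 14.3
tcp_pos: [564.9, 116.2, 245.9]
ee_rot: [[-1.0, -0.014, -0.001], [-0.014, 1.0, 0.0], [0.001, 0.0, -1.0]]
ft_force: [0.2, -0.1, -1.4]
finger_gap: 0.202
grip_force: 80.6
clock: 15.3
tcp_pos: [485.8, 312.0, 245.9]
ee_rot: [[-1.0, -0.014, -0.001], [-0.014, 1.0, -0.0], [0.001, -0.0, -1.0]]
ft_force: [0.1, 0.9, -1.9]
finger_gap: 0.204
grip_force: 80.6
clock: 16.3
tcp_pos: [468.0, 359.1, 246.2]
ee_rot: [[-0.988, 0.156, -0.0], [0.156, 0.988, -0.0], [0.0, -0.0, -1.0]]
ft_force: [0.3, 0.2, -1.9]
finger_gap: 0.203
grip_force: 80.6
[468.00501472 359.13605052 246.23665212] [ 2.93583100e+01  1.86032699e+01  8.79004546e+00  8.01924640e+01
 -7.03690592e-03  3.83114853e+01]
((461.922119140625, 363.1997375488281), (159.44149780273438, 191.92457580566406), 81.00409698486328)
```

Both views agree on the tray: centre (462,362), yaw −9°. Lowering.

```bash
python3 -m jog '{"translation":[[0,2,10],[0,0,20],[0,0,20],[0,0,20],[0,0,20],[0,0,15],[0,0,8],[0,0,6],[0,0,5],[0,0,0]],"rot":[[0,0,0],[0,0,0],[0,0,0],[0,0,0],[0,0,0],[0,0,0],[0,0,0],[0,0,0],[0,0,0],[0,0,0]]}'
python3 -m jog '{"translation":[[0,0,3],[0,0,3],[0,0,3],[0,0,3],[0,0,3],[0,0,3],[0,0,3],[0,0,3],[0,0,3],[0,0,0]],"rot":[[0,0,0],[0,0,0],[0,0,0],[0,0,0],[0,0,0],[0,0,0],[0,0,0],[0,0,0],[0,0,0],[0,0,0]]}'
python3 -m jog '{"translation":[[0,0,2],[0,0,2],[0,0,2],[0,0,0],[0,0,0]],"rot":[[0,0,0],[0,0,0],[0,0,0],[0,0,0],[0,0,0]]}'
```

```text
clock: 17.3
tcp_pos: [468.2, 361.3, 122.0]
ee_rot: [[-0.988, 0.156, -0.0], [0.156, 0.988, -0.0], [0.0, -0.0, -1.0]]
ft_force: [-0.8, 0.4, -2.6]
finger_gap: 0.201
grip_force: 80.7
clock: 18.3
tcp_pos: [468.0, 361.2, 94.8]
ee_rot: [[-0.988, 0.156, -0.001], [0.156, 0.988, -0.0], [0.001, -0.0, -1.0]]
ft_force: [-0.4, 0.5, -1.0]
finger_gap: 0.2
grip_force: 80.7
clock: 18.8
tcp_pos: [468.2, 361.3, 89.2]
ee_rot: [[-0.988, 0.156, -0.0], [0.156, 0.988, -0.0], [0.0, -0.0, -1.0]]
ft_force: [-0.1, 0.5, -0.9]
finger_gap: 0.203
grip_force: 80.7
```

```bash
python3 -m jog '{"translation":[[0,0,1],[0,0,0],[0,0,0]],"rot":[[0,0,0],[0,0,0],[0,0,0]]}' | grep -E 'tcp|ft'
python3 -m jog '{"translation":[[0,0,1],[0,0,0],[0,0,0]],"rot":[[0,0,0],[0,0,0],[0,0,0]]}'| grep -E 'tcp|ft'
```

```text
tcp_pos: [468.3, 361.4, 88.3]
ft_force: [0.6, 0.1, -1.2]
tcp_pos: [468.3, 361.3, 88.3]
ft_force: [-3.0, -1.9, 7.7]
```

Contact at z=88.3, exactly as expected. I'll release and retreat straight up.

```bash
python3 -m jog '{"translation":[[0,0,0],[0,0,0],[0,0,0],[0,0,0],[0,0,0],[0,0,0]],"rot":[[0,0,0],[0,0,0],[0,0,0],[0,0,0],[0,0,0],[0,0,0]]}' 45 20
python3 -m jog '{"translation":[[0,0,-10],[0,0,-20],[0,0,-30],[0,0,-30],[0,0,-30],[0,0,-20],[20,0,0],[20,0,0],[0,0,0],[0,0,0]],"rot":[[0,0,0],[0,0,0],[0,0,0],[0,0,0],[0,0,0],[0,0,0],[0,0,0],[0,0,0],[0,0,0],[0,0,0]]}'
python3 - <<'E'
from h import *
np.set_printoptions(precision=1,suppress=True)
s=ctrl.get_state(); im=eyes.get_image("wrist"); cv2.imwrite("pics/end.png",im[:,:,::-1])
hsv=cv2.cvtColor(im,cv2.COLOR_RGB2HSV)
# dark blob inside the tray region (projected tray outline)
a=np.radians(-9.2); R=np.array([[np.cos(a),-np.sin(a)],[np.sin(a),np.cos(a)]])
q=lambda P,z:proj("wrist",np.c_[(R@np.array(P).T).T+[462,362],np.full(len(P),z)],s)
C=np.array([(-95,-80),(-95,80),(95,80),(95,-80)]);print("tray outline px",q(C,18))
m=np.zeros((480,640),np.uint8);cv2.fillPoly(m,[q(C,0).astype(int)],1)
d=((hsv[...,2]<110)&(m>0)).astype(np.uint8)
for c in cv2.findContours(d,0,2)[0]:
    if cv2.contourArea(c)>100: print(cv2.boundingRect(c),cv2.contourArea(c))
H=q(np.array([(6-16,-9),(6-16,9),(6+16,9),(6+16,-9)]),126);K=q(np.array([(6-33,-33),(6-33,33),(6+33,33),(6+33,-33)]),52);print("expected handle px",H,"expected head px",K)
cv2.imwrite("pics/d.png",d*255)
rows=hsv[...,2][::8,::8]
x,y,w,h=cv2.boundingRect(q(C,18).astype(np.int32))
print("\n".join("".join("#" if v<60 else "+" if v<110 else "." for v in r) for r in hsv[...,2][60:360:9,150:560:6]))
E
```

```text
clock: 20.0
tcp_pos: [468.2, 361.3, 87.2]
ee_rot: [[-0.988, 0.156, -0.0], [0.156, 0.988, -0.0], [0.0, -0.0, -1.0]]
ft_force: [0.8, -1.0, -0.4]
finger_gap: 0.529
grip_force: 0.0
clock: 21.0
tcp_pos: [428.7, 367.7, 228.1]
ee_rot: [[-0.988, 0.156, 0.001], [0.156, 0.988, 0.001], [-0.001, 0.001, -1.0]]
ft_force: [-0.0, -0.7, -0.3]
finger_gap: 0.53
grip_force: 0.0
tray outline px [[229.8 133.5]
 [416.6 134.1]
 [402.8 331.1]
 [242.2 330.6]]
(365, 295, 37, 28) 501.5
(244, 295, 22, 27) 510.5
(283, 182, 78, 134) 8231.5
expected handle px [[309.4 273.6]
 [336.6 273.7]
 [336.  317.2]
 [309.7 317.2]] expected head px [[283.  220.6]
 [363.  220.8]
 [360.5 294. ]
 [284.9 293.8]]
.....................................................................
.....................................................................
.....................................................................
.....................................................................
.....................................................................
.....................................................................
.......
[... 1252 characters left out ...]

.......................+++++++++#++..................................
.......................++++++++++++..................................
.......................++++++++++++..................................
................++#+.......++++........#+++..........................
.............##+++#+.......++++........##+++#+.......................
............##+++##+................+.+###++##+......................
...........###++####...................###+++##+.....................
++........###+++####...................####+++##.....................
##+.....+#####++###+...................####.######...................
##++...############....................+###########+.....####........
```

The dark blob spans columns 283–361 and rows 182–316. That matches the predicted upright puller (handle end at row 317) with the knob head (283–363) in its slot. Handing in.

```bash
python3 -c "
from cell import workorder; print(workorder.finish_job())"
```

```text
the job is handed in; nothing more can be done
None
```

I pulled the square knob off its post, and it and the upright puller are standing in the tray; a camera check before hand-in matched, the round knob was still on its post after the pull, and I handed the job in at about 21 s, but got no verdict back.

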